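# Lock the quarter-turn cap on a roaster blower's clean-out port

### The arm

A 6-joint arm with a two-finger parallel gripper is mounted at the origin on the work surface. World frame = base frame: x ahead of the robot, y to its left, z up, the work surface at z = 0. Lengths are in m, angles in rad, forces in N, time in s.
With the tool pointing down it reaches from about 0.35 to 0.925 m from the base axis. Payload 6.4 kg.
Tool frame: the origin (TCP) lies at the very end of the fingers, on their centre line; the grasp point (between the pads) lies 19 mm behind it (robot.grip_point_offset is the distance from the TCP to the grasp point, in m); z points along the fingers, x is the direction in which the jaws open and shut, and the axes are right-handed (so a half turn about z gives the same grasp; the last joint's range is limited). The gripper opens to 94 mm and grips with 3 to 60 N. Pads are 16 mm wide; open, the fingers measure 119 mm over their backs; the gripper's body (75 mm by 177 mm) begins 78 mm behind the grasp point.
Start: joints at [1.099, 0.245, 1.558, -0, 1.339, -0.174], TCP at [0.191, 0.621, 0.205] pointing down, gripper open.
Joint ranges: [-3.13, 3.13], [-1.02, 2.26], [0.13, 2.54], [-0.95, 4.09], [0.21, 2.88], [-2.74, 2.74]. Speed limits (rad/s): [2.57, 2.57, 3.14, 3.14, 3.14, 3.14].

### API

Orientations are given as a 3x3 rotation matrix whose columns are the frame's x, y, z axes.
In Python, from bench import robot gives the robot as it stands.
- The arm moves only by the shell command python3 -m crank 'ROWS'. ROWS is JSON, one flat list of numbers, 5 for each row, row after row: the shift along the world's x, y, z in m, then the turn about the world's z in degrees, then the opening in per cent of the stroke, from 0 (shut) to 100 (fully open). In form: [x, y, z, yaw, hand, x, y, z, yaw, hand, ...]. A call has 1 to 10 rows; each row shifts and turns the commanded pose from where the row before left it; what a row does not reach is not made up. A row lasts 1/10 s, in which the tool goes at most 50 mm and 8.59 degrees, less where a joint would pass 70% of its speed; a pose out of reach is approached as far as the arm can. A call with a gripper value outside its range is refused whole. The fingers move at their own pace and stop on an object; the grip force is fixed at half the most. Time passes only in rows, so rows that do not move let the fingers close. It gives the time, the measured TCP pose, the force and the opening at its end, in the units of the state.
- robot.get_obs(): the state, without advancing time (a new reading comes with each control period).
- robot.grab_frame(name): name is "scene" or "top" or "wrist"; returns a dict with "pixels" (400x640x3 uint8, red, green, blue), "K" (3x3 intrinsics, pixels), "origin" and "rotation" of the camera in the world; the wrist camera has in their place "tool_from_camera" (4x4, takes a point from camera to tool coordinates, whose origin is the TCP and whose axes are the tool frame's). Camera axes: x right, y down, z forward; pixel columns grow to the right and rows downward; lengths in m; the calibration is good to about 2 mm. A picture is of the moment at which its call begins: read the wrist's pose just before it. There is no depth.
- robot.sign_off(): hands the job in, once; it reports no verdict.
The state is a dict: "time_s": time; "qpos": joint angles; "joint_velocities": joint speeds; "joint_efforts": joint torques, N m; "ee_pos": TCP position; "tool_rot": TCP orientation; "contact_force": force on the tool from outside, world axes, zero at the start; "torque": the same for the moment, N m; "width": finger opening in m.
Only numpy, scipy, OpenCV 4.12 (cv2) and the standard library are available. Lean on these libraries where they do the work, as an engineer would, in place of code of your own. Each camera call takes 0.05 s, during which the arm holds its last target.

### The job

Put the loose bar-handled cap back on the clean-out port of the blower housing: lower its two lugs through the port's two slots, press it down gently against the spring, turn it clockwise (seen from above) about a quarter turn until it can spring up into its locked detent, then let go. Feel for it and never force the cap against the port, neither downwards nor at the end of the turn, and do not shift the other things on the bench.

Things in the scene. Friction and masses are not known exactly. Their poses are not given: they have to be found in the camera images.
- cap: The loose cap (aluminium, black bar grip, 110 to 210 g), upright on the bench. Origin: centre of its foot's underside; z up, x along grip bar and lugs (a half turn gives the same cap). Spigot 40 mm in diameter, 26.5 mm long; two opposite lugs flush with the foot, 12 mm wide, 7 mm high, reaching 31 mm from the axis; flange 80 mm in diameter at 26.5 to 32.5 mm; grip at 32.5 to 60.5 mm.
- cap_grip (a point): Middle of the cap's grip bar, on its axis, 46.5 mm above its foot. The bar is 56 mm long (along the cap's x), 14 mm thick and 28 mm high, standing on the flange; take it from above across its thickness.
- housing: Grey blower housing, fixed: box 168 x 168 mm, 70 mm high, motor out to 200 mm from the axis on its +x side (105 mm high), duct stub to 134 mm on its +y side. Origin: on the bench, under the port's vertical axis; z up. The port is the square steel neck, 86 mm wide, in the middle of its top. The port is damaged if the cap bears on it with more than 30 N.
- port_axis (a point): Point on the port's axis, level with the box's top, 70 mm above the bench. The neck's flat top is 6 to 24 mm above this point: it is shimmed, differs each time and is not measured. Its hole is 44 mm in diameter with two opposite slots for the lugs, 17 mm wide, reaching 34 mm from the axis.
- slot_mark (a point): Point level with port_axis, 34 mm from it, under the outer end of one slot: the slots point 80 degrees counter-clockwise (from above) from the housing's x axis. The lugs go down here; a solid stop beside each slot bars turning counter-clockwise.
- lock_mark (a point): Point level with port_axis, 34 mm from it along the housing's x: locked, the grip bar lies along this line, 80 degrees clockwise of the slots. A solid stop lies 2 to 3 degrees beyond. The notches take the lugs within about 5 degrees short of it; released there, the spring lifts the cap at least 4 mm into them, to 20 mm deep (flange 6.5 mm above the neck).
- port_floor (a point): Point on the port's axis, 20 mm above the bench. Depths of the cap's foot below the neck's top: at 18 mm it meets a spring plate (2 N, then 1.5 N more per mm); the lugs are free to turn only from 24 mm (11 N) on; at 26.5 mm (14.5 N) the flange strikes the neck, rigid. So press with about 13 N while turning; friction then needs a moment of about 0.1 N m.
- screwdriver: Bystander: screwdriver lying on the bench between the cap and the housing.
- blanklid: Bystander: plain round aluminium lid, 66 mm across, 28 mm high, small round knob, no lugs: not the cap.
- cup: Bystander: white tasting cup, 74 mm across, 65 mm high.
- bowl: Bystander: white cupping bowl, 110 mm across, 45 mm high.
- jar: Bystander: amber sample jar with white lid, 68 mm across, 90 mm high.
- brush: Bystander: hand brush lying on the bench.
- scoop: Bystander: spoon lying on the bench.
Mind the look-alikes: they are no part of the job. What is shaped like the cap but purple or turquoise is not meant.

How it is judged:
By the outcome, as a careful person would: the job done as asked, in the order asked, and still so for the second after the job is handed in, with the robot touching nothing.
It also fails if it takes over 64 s, if anything falls off the work surface, if the arm or the gripper's body presses on something with over 40 N, if the wrist force passes 120 N, or if a joint passes its speed limit or range.

## Working session

There is one attempt and no reset: what is moved stays moved. The work goes in short steps, Python scripts to look and compute and a shell command to move; the robot and the scene stay as the last step left them, time stands still between calls to the robot, and variables do not carry over. Pictures are saved under pics/ and viewed, and the job is handed in when it is done.

```bash
mkdir -p pics; ls; python3 - <<'E'
from bench import robot
import cv2
o=robot.get_obs();print({k:o[k] for k in('time_s','ee_pos','contact_force','torque','width')})
for n in('scene','top'):
    f=robot.grab_frame(n);cv2.imwrite(f'pics/{n}0.png',f['pixels'][:,:,::-1]);print(n,f['K'],f['origin'],f['rotation'])
E
```

```text
pics
{'time_s': 0.0, 'ee_pos': array([0.19045248, 0.62084863, 0.20436479]), 'contact_force': array([-0.6753867 ,  0.17021316, -0.26189098]), 'torque': array([ 0.01923028,  0.01838118, -0.00835284]), 'width': 0.09396515291141294}
scene [[435.26905827   0.         314.05919985]
 [  0.         435.26905827 200.38015882]
 [  0.           0.           1.        ]] [1.25208884 0.43827314 1.2197227 ] [[-0.53044477  0.68319617 -0.50186785]
 [ 0.84762211  0.43642176 -0.30178271]
 [ 0.01284926 -0.58547335 -0.81058982]]
top [[480.89940986   0.         323.95503151]
 [  0.         480.89940986 207.19802698]
 [  0.           0.           1.        ]] [ 0.43807168 -0.01491926  1.39274178] [[ 0.02848059 -0.99572635  0.08785156]
 [-0.99954501 -0.02749583  0.01239945]
 [-0.00993091 -0.08816473 -0.9960564 ]]
```

View pics/scene0.png

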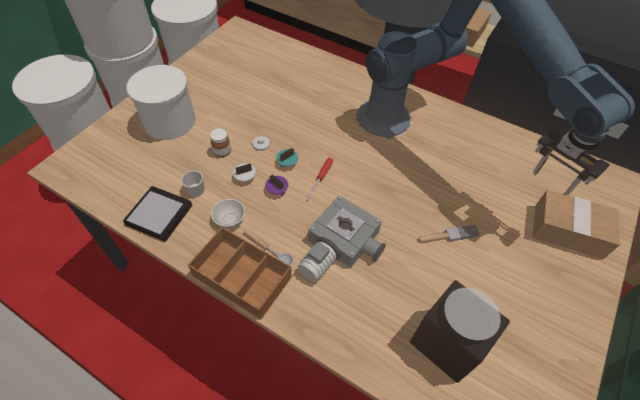

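View pics/top0.png

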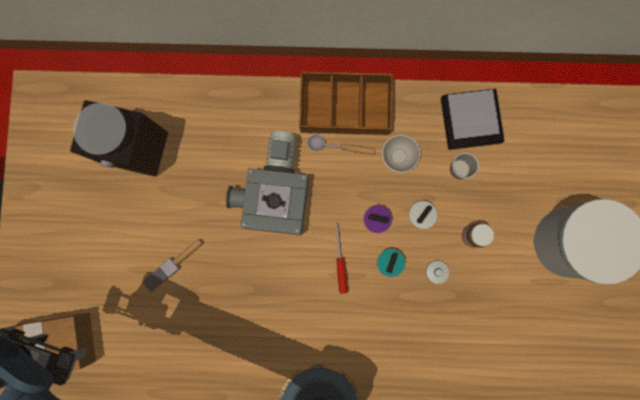

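The cap is the silver one with the black bar, at top px (424,214). The purple and turquoise caps are the look-alikes. The housing neck is near (274,201), with the motor pointing up the image (+x). Next I'll enlarge both areas.

```bash
python3 - <<'E'
import cv2
a=cv2.imread('pics/top0.png')
cv2.imwrite('pics/c1.png',cv2.resize(a[190:240,390:460],None,fx=10,fy=10,interpolation=cv2.INTER_CUBIC))
cv2.imwrite('pics/c2.png',cv2.resize(a[120:245,220:320],None,fx=5,fy=4.8,interpolation=cv2.INTER_CUBIC) if 0 else cv2.resize(a[125:245,220:320],None,fx=5,fy=5,interpolation=cv2.INTER_CUBIC))
E
```

```text
(no output)
```

View pics/c1.png

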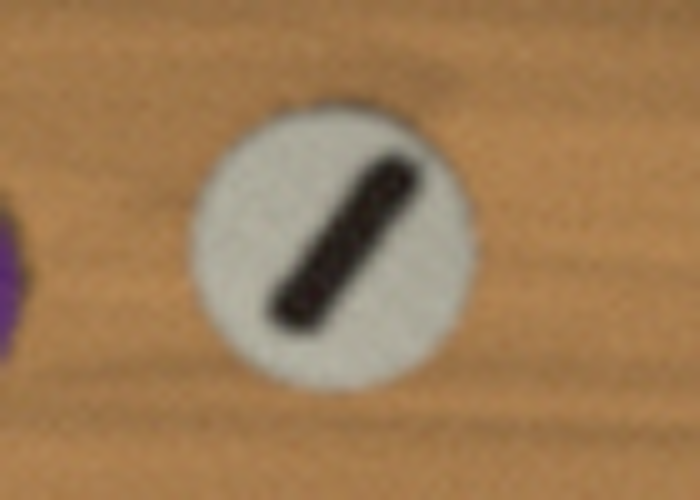

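View pics/c2.png

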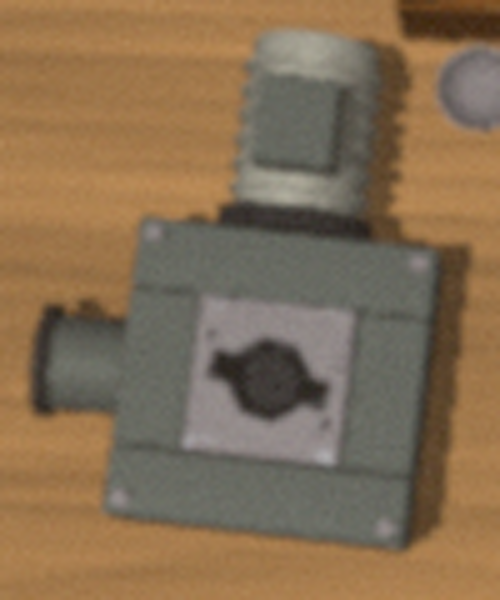

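```bash
cat > h.py <<'E'
import numpy as np
from bench import robot
import cv2
def ray(f,uv,z,T=None):
    K=f['K']; 
    if T is None: R,o=np.array(f['rotation']),np.array(f['origin'])
    else: R,o=T[:3,:3],T[:3,3]
    d=R@np.linalg.inv(K)@np.array([uv[0],uv[1],1.]); return o+d*(z-o[2])/d[2]
def wrist(o,f):
    T=np.eye(4);T[:3,:3]=o['tool_rot'];T[:3,3]=o['ee_pos'];return T@np.array(f['tool_from_camera'])
E
python3 - <<'E'
from h import *
f=robot.grab_frame('top')
c1=lambda u,v:((u+.5)/10-.5+390,(v+.5)/10-.5+190)
c2=lambda u,v:((u+.5)/5-.5+220,(v+.5)/5-.5+125)
print('flange c',ray(f,c1(333,246),.0325))
a=ray(f,c1(295,312),.0605);b=ray(f,c1(402,172),.0605)
print('bar',a,b,(a+b)/2,np.degrees(np.arctan2(*(b-a)[1::-1])),np.linalg.norm(b-a))
C=[ray(f,c2(*p),.07) for p in((145,220),(437,248),(408,547),(106,513))]
print('box',np.mean(C,0))
# housing +x: from bottom edge to top edge
for p,q in((3,0),(2,1)): d=C[p]-C[q]; print(np.degrees(np.arctan2(-d[1],-d[0])),np.linalg.norm(d))
for p,q in((1,0),(2,3)): d=C[q]-C[p]; print(np.degrees(np.arctan2(d[1],d[0]))-90,np.linalg.norm(d))
N=[ray(f,c2(*p),.085) for p in((203,293),(355,312),(340,466),(185,447))]
print('neck',np.mean(N,0),[np.linalg.norm(N[i]-N[i-1]) for i in range(4)])
for p,q in((3,0),(2,1)): d=N[q]-N[p]; print(np.degrees(np.arctan2(d[1],d[0])))
for p,q in((1,0),(2,3)): d=N[q]-N[p]; print(np.degrees(np.arctan2(d[1],d[0]))-90)
s=ray(f,c2(212,362),.085);t=ray(f,c2(325,392),.085);d=s-t
print('slot',(s+t)/2,np.degrees(np.arctan2(d[1],d[0])),np.linalg.norm(d))
o=robot.get_obs();print(o['tool_rot'],o['ee_pos'],robot.grip_point_offset)
for n,p in(('purple',(378,219)),('turq',(391,263)),('bowl',(402,154)),('jar',(480,236)),('lid',(438,272)),('cup',(464,166)),('sd1',(342,292)),('sd2',(338,224))):print(n,ray(f,p,.03)[:2])
E
```

```text
flange c [ 0.54602565 -0.27835962  0.0325    ]
bar [ 0.52518748 -0.2626304   0.0605    ] [ 0.56492785 -0.29182766  0.0605    ] [ 0.54505766 -0.27722903  0.0605    ] -36.304734518636685 0.049313049651671485
box [0.56861616 0.13919708 0.07      ]
-5.100193123086471 0.16439729068524236
-3.679283266296907 0.1667441550664097
-3.985162690174576 0.1635785381007277
-4.796909239279984 0.16768466936636875
neck [0.56813565 0.13923761 0.085     ] [np.float64(0.08525210687035908), np.float64(0.08427376353701492), np.float64(0.08496730682021177), np.float64(0.08542545014994729)]
-4.327029837083535
-3.5461793339436145
-5.609500188501357
-5.395855807050424
slot [0.5693602  0.14052639 0.085     ] 76.68531115753923 0.06424318656304734
[[ 2.93451213e-01  9.55973825e-01 -6.56491742e-04]
 [ 9.55972972e-01 -2.93451844e-01 -1.30106873e-03]
 [-1.43643636e-03 -2.45788165e-04 -9.99998938e-01]] [0.19052686 0.62097775 0.20460547] 0.0188
purple [ 0.52891201 -0.15211212]
turq [ 0.40599544 -0.19092099]
bowl [ 0.71757202 -0.21738196]
jar [ 0.48888447 -0.44031567]
lid [ 0.38469728 -0.32292739]
cup [ 0.68748468 -0.39475015]
sd1 [ 0.32136531 -0.05525774]
sd2 [ 0.51155744 -0.03912665]
```

```bash
python3 -m crank '[0.0178,-0.045,0,-2,100,0.0178,-0.045,0,-2,100,0.0178,-0.045,0,-2,100,0.0178,-0.045,0,-2,100,0.0178,-0.045,0,-2,100,0.0178,-0.045,0,-2,100,0.0178,-0.045,0,-2,100,0.0178,-0.045,0,-2,100,0.0178,-0.045,0,-2,100,0.0178,-0.045,0,-1,100]'; python3 -m crank '[0.0178,-0.045,0,0,100,0.0178,-0.045,0,0,100,0.0178,-0.045,0,0,100,0.0178,-0.045,0,0,100,0.0178,-0.045,0,0,100,0.0178,-0.045,0,0,100,0.0178,-0.045,0,0,100,0.0178,-0.045,0,0,100]'
```

```text
time_s: 1.15
ee_pos: [0.3688, 0.1696, 0.2054]
tool_rot: [[0.589, 0.808, 0.001], [0.808, -0.589, 0.0], [0.0, 0.0, -1.0]]
contact_force: [0.8, 0.3, -1.3]
width: 0.0941
time_s: 1.95
ee_pos: [0.5113, -0.1906, 0.2052]
tool_rot: [[0.589, 0.808, -0.0], [0.808, -0.589, 0.0], [0.0, -0.0, -1.0]]
contact_force: [0.9, 1.2, 0.2]
width: 0.0939
```

```bash
python3 -m crank '[0.017,-0.043,0,0,100,0.017,-0.044,0,0,100,0,0,0,0,100]'; python3 - <<'E'
from h import *
o=robot.get_obs();f=robot.grab_frame('wrist');cv2.imwrite('pics/w1.png',f['pixels'][:,:,::-1]);print(o['ee_pos'],f['tool_from_camera'],f['K'])
T=wrist(o,f)
np.savez('w1',T=T,K=f['K'])
E
```

```text
time_s: 2.25
ee_pos: [0.5456, -0.2801, 0.2043]
tool_rot: [[0.592, 0.806, -0.001], [0.806, -0.592, -0.0], [-0.001, -0.0, -1.0]]
contact_force: [-0.7, 1.1, -0.2]
width: 0.0938
[ 0.54555797 -0.28009097  0.20427173] [[ 9.99999964e-01  1.17922050e-04  2.40509534e-04  3.11934740e-04]
 [-1.77268364e-04  9.64476179e-01  2.64169773e-01 -7.58161489e-02]
 [-2.00814275e-04 -2.64169806e-01  9.64476165e-01 -1.78395661e-01]
 [ 0.00000000e+00  0.00000000e+00  0.00000000e+00  1.00000000e+00]] [[282.03757984   0.         317.47883453]
 [  0.         282.03757984 199.91196347]
 [  0.           0.           1.        ]]
```

View pics/w1.png

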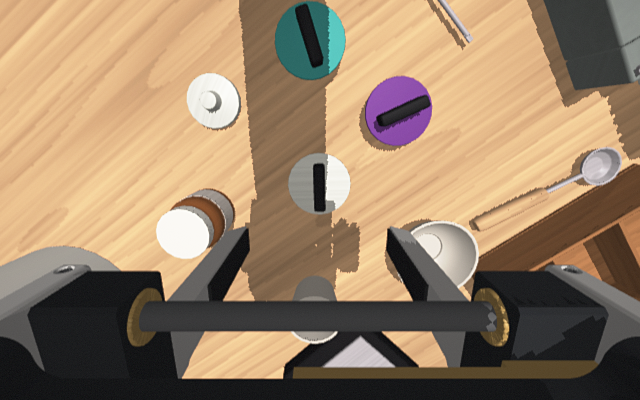

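The cap is centred at about (319,184) and its bar runs almost exactly across the jaw direction. An enlarged crop will give the grip more precisely.

```bash
python3 - <<'E'
import cv2
a=cv2.imread('pics/w1.png')
cv2.imwrite('pics/w1c.png',cv2.resize(a[145:225,280:360],None,fx=7,fy=7,interpolation=cv2.INTER_CUBIC))
E
```

```text
(no output)
```

View pics/w1c.png

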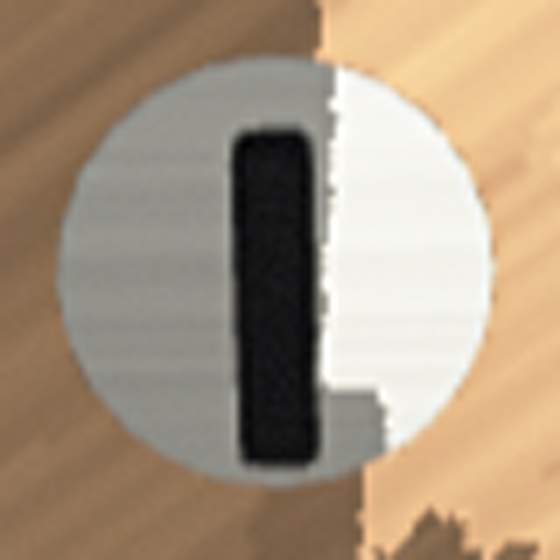

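```bash
python3 - <<'E'
from h import *
d=np.load('w1.npz');f={'K':d['K']};T=d['T']
c=lambda u,v:((u+.5)/7-.5+280,(v+.5)/7-.5+145)
print(ray(f,c(275,272),.0325,T),[np.linalg.norm(ray(f,c(*p),.0325,T)-ray(f,c(*q),.0325,T)) for p,q in(((57,272),(493,272)),((275,57),(275,487)))])
a=ray(f,c(272.5,130),.0605,T)
for v,z in((464,.0605),(464,.0325)):
  b=ray(f,c(279,v),z,T);print(a,b,(a+b)/2,np.degrees(np.arctan2(*(a-b)[1::-1])),np.linalg.norm((a-b)[:2]))
E
```

```text
[ 0.54543472 -0.27749982  0.0325    ] [np.float64(0.07891633715522323), np.float64(0.07948685934690872)]
[ 0.52124802 -0.26043308  0.0605    ] [ 0.5680175  -0.29333996  0.0605    ] [ 0.54463276 -0.27688652  0.0605    ] 144.86987873457005 0.057186071119546086
[ 0.52124802 -0.26043308  0.0605    ] [ 0.57525045 -0.2984198   0.0325    ] [ 0.54824924 -0.27942644  0.0465    ] 144.87644265073965 0.0660246397900719
```

```bash
python3 -m crank '[-0.0004,0.0028,-0.03,1.2,100,0,0,-0.045,0,100,0,0,-0.045,0,100,0,0,-0.03,0,100,0,0,-0.017,0,100,0,0,0,0,60,0,0,0,0,10,0,0,0,0,0,0,0,0,0,0,0,0,0,0,0]'
```

```text
time_s: 3.3
ee_pos: [0.5454, -0.2733, 0.0398]
tool_rot: [[0.572, 0.821, 0.002], [0.821, -0.572, -0.001], [-0.0, 0.002, -1.0]]
contact_force: [-0.7, -0.1, -0.0]
width: 0.0569
```

```bash
python3 -m crank '[0,0,0,0,0,0,0,0,0,0,0,0,0,0,0,0,0,0,0,0]'; python3 - <<'E'
from h import *
for i in range(3):
  o=robot.get_obs();print(o['time_s'],o['ee_pos'],o['contact_force'],o['torque'],o['width'])
E
```

```text
time_s: 3.7
ee_pos: [0.5447, -0.2728, 0.0384]
tool_rot: [[0.572, 0.821, -0.0], [0.821, -0.572, 0.0], [-0.0, -0.0, -1.0]]
contact_force: [0.0, 0.2, 0.1]
width: 0.0256
3.7 [ 0.54467087 -0.27276562  0.03840245] [0.01972482 0.16081604 0.08101233] [ 0.01312136  0.01511312 -0.01337088] 0.02563831261173681
3.7 [ 0.54467087 -0.27276562  0.03840245] [0.01972482 0.16081604 0.08101233] [ 0.01312136  0.01511312 -0.01337088] 0.02563831261173681
3.7 [ 0.54467087 -0.27276562  0.03840245] [0.01972482 0.16081604 0.08101233] [ 0.01312136  0.01511312 -0.01337088] 0.02563831261173681
```

```bash
python3 -m crank '[0.0005,-0.0045,-0.001,0,30,0,0,0,0,0,0,0,0,0,0,0,0,0,0,0,0,0,0,0,0,0,0,0,0,0]'; python3 - <<'E'
from h import *
o=robot.get_obs();print(o['time_s'],o['ee_pos'],o['contact_force'],o['torque'],o['width'])
E
```

```text
time_s: 4.3
ee_pos: [0.5451, -0.2772, 0.0373]
tool_rot: [[0.572, 0.821, -0.0], [0.821, -0.572, 0.0], [-0.0, -0.0, -1.0]]
contact_force: [0.1, -0.1, -2.0]
width: 0.0141
4.3 [ 0.54511858 -0.27722217  0.03731279] [ 0.08677957 -0.09566931 -1.99181851] [-0.06741165 -0.024676    0.05531507] 0.014125662896107706
```

```bash
python3 -m crank '[0,0,0.015,0,0,0,0,0.04,0,0,0,0,0.045,0,0,0,0,0.03,0,0,0,0,0.02,0,0,0,0,0,0,0]'; python3 - <<'E'
from h import *
o=robot.get_obs();print(o['time_s'],o['ee_pos'],o['contact_force'],o['torque'],o['width'])
E
python3 -m crank '[0.0025,0.02,0,-8,0,0.0025,0.035,0,-8,0,0.0025,0.04,0,-8,0,0.0025,0.04,0,-8,0,0.0025,0.04,0,-8,0,0.0025,0.04,0,-8,0,0.0025,0.04,0,-8,0,0.0025,0.035,0,-8,0,0.0025,0.0265,0,-5.6,0,0,0,0,0,0]'
```

```text
time_s: 4.9
ee_pos: [0.5471, -0.2786, 0.1925]
tool_rot: [[0.571, 0.821, 0.007], [0.821, -0.571, -0.005], [-0.0, 0.008, -1.0]]
contact_force: [0.1, 0.2, -1.6]
width: 0.014
4.9 [ 0.54709885 -0.27856365  0.19250578] [ 0.07875814  0.17071875 -1.5757503 ] [ 0.01430304 -0.03954326  0.01591571] 0.01401452613120922
time_s: 5.9
ee_pos: [0.5667, 0.0422, 0.186]
tool_rot: [[0.969, -0.247, -0.002], [-0.247, -0.969, 0.001], [-0.003, -0.0, -1.0]]
contact_force: [-0.3, -0.7, -1.3]
width: 0.0139
```

```bash
python3 -m crank '[0,0,0,0,0,0,0,0,0,0,0,0,0,0,0]'; python3 - <<'E'
from h import *
o=robot.get_obs();f=robot.grab_frame('wrist');cv2.imwrite('pics/w2.png',f['pixels'][:,:,::-1]);print(o['ee_pos'],o['tool_rot'],o['contact_force'],o['torque'])
T=wrist(o,f)
np.savez('w2',T=T,K=f['K'])
E
```

```text
time_s: 6.2
ee_pos: [0.5675, 0.0382, 0.1871]
tool_rot: [[0.968, -0.251, -0.001], [-0.251, -0.968, -0.0], [-0.001, 0.0, -1.0]]
contact_force: [0.1, -0.1, -1.7]
width: 0.014
[0.56754735 0.03817387 0.18710996] [[ 9.68048101e-01 -2.50763899e-01 -5.84384753e-04]
 [-2.50763960e-01 -9.68048261e-01 -3.34972238e-05]
 [-5.57312749e-04  1.78969559e-04 -9.99999829e-01]] [ 0.14620966 -0.11183321 -1.69358085] [-0.0698532   0.1143895  -0.04645149]
```

View pics/w2.png

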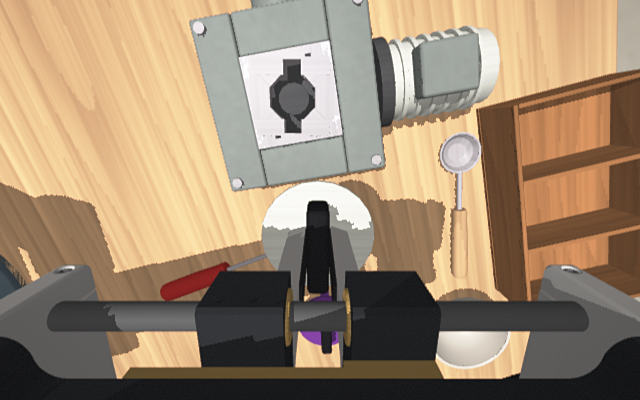

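The held cap is at (317,235) and the port at (292,97), with the slots running nearly vertical in the image. I'll enlarge the port.

```bash
python3 - <<'E'
import cv2
a=cv2.imread('pics/w2.png')
cv2.imwrite('pics/w2c.png',cv2.resize(a[35:160,230:355],None,fx=4.8,fy=4.8,interpolation=cv2.INTER_CUBIC))
E
```

```text
(no output)
```

View pics/w2c.png

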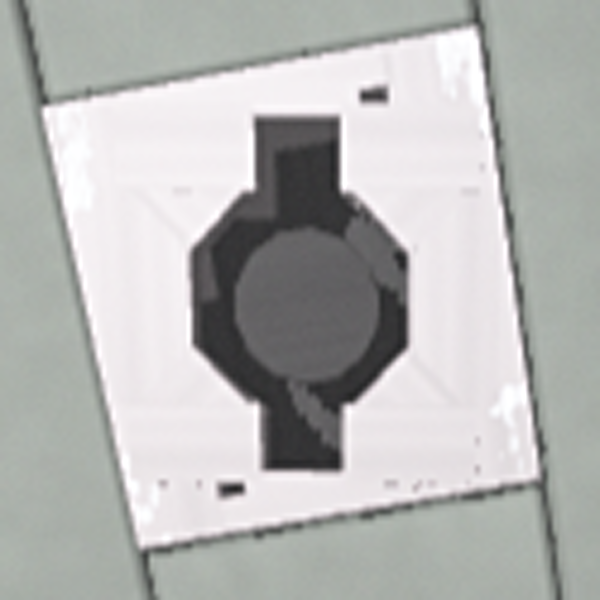

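```bash
python3 - <<'E'
from h import *
d=np.load('w2.npz');f={'K':d['K']};T=d['T']
c=lambda u,v:((u+.5)/4.8-.5+230,(v+.5)/4.8-.5+35)
for z in(.076,.080,.085,.090,.094):
  P=lambda u,v:ray(f,c(u,v),z,T)
  a,b=P(297,117),P(302.5,468);D=a-b
  N=[P(*p) for p in((43,105),(478,25),(540,483),(142,550))]
  L,R=P(193,302),P(408,302)
  print(z,'slot',((a+b)/2)[:2].round(4),np.linalg.norm(D).round(4),np.degrees(np.arctan2(D[1],D[0])).round(2),'wid',np.linalg.norm(P(254,117)-P(340,117)).round(4),np.linalg.norm(P(263,468)-P(342,468)).round(4),'hole',((L+R)/2)[:2].round(4),np.linalg.norm(L-R).round(4))
  print('  neck',np.mean(N,0)[:2].round(4),[np.linalg.norm(N[i]-N[i-1]).round(4) for i in range(4)],[np.degrees(np.arctan2(*(N[q]-N[p])[1::-1])).round(1) for p,q in((0,1),(3,2),(3,0),(2,1))])
E
```

```text
0.076 slot [0.57   0.1418] 0.0666 75.08 wid 0.0168 0.0164 hole [0.57   0.1411] 0.0434
  neck [0.5701 0.1414] [np.float64(0.0868), np.float64(0.0857), np.float64(0.0869), np.float64(0.0849)] [np.float64(-5.1), np.float64(-5.2), np.float64(85.2), np.float64(84.7)]
0.08 slot [0.5703 0.1414] 0.0657 75.08 wid 0.0165 0.0162 hole [0.5702 0.1407] 0.0428
  neck [0.5704 0.141 ] [np.float64(0.0856), np.float64(0.0845), np.float64(0.0857), np.float64(0.0837)] [np.float64(-5.1), np.float64(-5.2), np.float64(85.2), np.float64(84.7)]
0.085 slot [0.5706 0.1409] 0.0645 75.08 wid 0.0163 0.0159 hole [0.5705 0.1402] 0.042
  neck [0.5707 0.1405] [np.float64(0.0841), np.float64(0.083), np.float64(0.0842), np.float64(0.0823)] [np.float64(-5.1), np.float64(-5.2), np.float64(85.2), np.float64(84.7)]
0.09 slot [0.5709 0.1404] 0.0634 75.08 wid 0.016 0.0156 hole [0.5708 0.1397] 0.0413
  neck [0.571  0.1399] [np.float64(0.0826), np.float64(0.0815), np.float64(0.0827), np.float64(0.0808)] [np.float64(-5.1), np.float64(-5.2), np.float64(85.2), np.float64(84.7)]
0.094 slot [0.5711 0.14  ] 0.0625 75.08 wid 0.0157 0.0154 hole [0.5711 0.1393] 0.0407
  neck [0.5712 0.1395] [np.float64(0.0814), np.float64(0.0803), np.float64(0.0815), np.float64(0.0796)] [np.float64(-5.1), np.float64(-5.2), np.float64(85.2), np.float64(84.7)]
```

```bash
python3 - <<'E'
import cv2
a=cv2.imread('pics/w2.png')
cv2.imwrite('pics/w2d.png',cv2.resize(a[170:280,250:390],None,fx=5,fy=5,interpolation=cv2.INTER_CUBIC))
E
```

```text
(no output)
```

View pics/w2d.png

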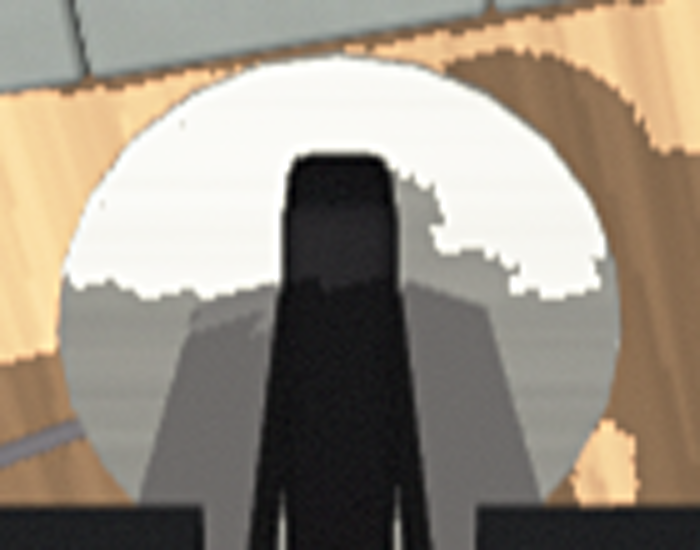

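```bash
python3 - <<'E'
from h import *
d=np.load('w2.npz');f={'K':d['K']};T=d['T']
c=lambda u,v:((u+.5)/5-.5+250,(v+.5)/5-.5+170)
P=[ray(f,c(*p),.1823,T) for p in((60,335),(620,335),(340,57))]
t=np.array([0.56755,0.03817])
for p in P: print(p[:2]-t)
tx=T[:2,0]
R=np.array([[.968,-.2508],[-.2508,-.968]])
Q=[R.T@(p[:2]-t) for p in P];print(Q)
from scipy.optimize import least_squares
Q=np.array(Q);r=least_squares(lambda s:np.linalg.norm(Q-s[:2],axis=1)-.04,[0,0]);print(r.x,r.fun)
print('cap world offset',R@r.x)
E
```

```text
[-0.03683093  0.00952057]
[ 0.03886766 -0.01008383]
[0.01091469 0.03797753]
[array([-3.80401024e-02,  2.12849068e-05]), array([4.01529169e-02, 1.31375555e-05]), array([ 0.00104065, -0.03949965])]
[0.00105646 0.00052366] [-9.00213447e-04 -9.00206664e-04  2.33199192e-05]
cap world offset [ 0.00089132 -0.00077187]
```

```bash
python3 -m crank '[0.0005,0.03,0,-0.2,0,0.0005,0.04,-0.01,0,0,0.0005,0.025,-0.02,0,0,0,0.008,-0.018,0,0,0,0,0,0,0,0,0,0,0,0,0,0,0,0,0]'; python3 - <<'E'
from h import *
o=robot.get_obs();f=robot.grab_frame('top');cv2.imwrite('pics/t2.png',f['pixels'][:,:,::-1]);print(o['ee_pos'],o['tool_rot'],o['contact_force'],o['torque'])
f=robot.grab_frame('scene');cv2.imwrite('pics/s2.png',f['pixels'][:,:,::-1])
f=robot.grab_frame('wrist');cv2.imwrite('pics/w3.png',f['pixels'][:,:,::-1])
a=cv2.imread('pics/s2.png');b=cv2.imread('pics/t2.png')
cv2.imwrite('pics/st.png',np.hstack([cv2.resize(a[180:280,290:390],(400,400),interpolation=cv2.INTER_CUBIC),cv2.resize(b[150:250,224:324],(400,400),interpolation=cv2.INTER_CUBIC)]))
E
```

```text
time_s: 6.95
ee_pos: [0.5702, 0.1413, 0.1408]
tool_rot: [[0.967, -0.254, 0.002], [-0.254, -0.967, -0.0], [0.002, -0.001, -1.0]]
contact_force: [-0.0, -0.4, -1.4]
width: 0.0143
[0.57021364 0.14128171 0.14081675] [[ 9.67115781e-01 -2.54327676e-01  2.12127177e-03]
 [-2.54328202e-01 -9.67117969e-01 -2.25414213e-05]
 [ 2.05725295e-03 -5.17699071e-04 -9.99997750e-01]] [-0.03337035 -0.37256574 -1.43718885] [-0.14942967  0.09497323  0.00116876]
```

View pics/st.png

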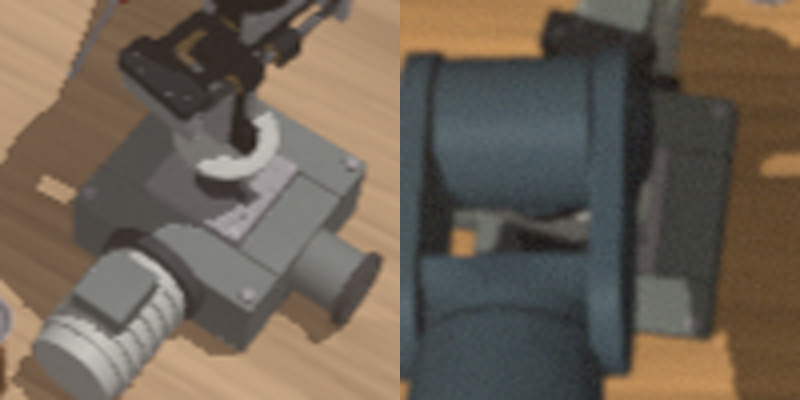

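View pics/w3.png

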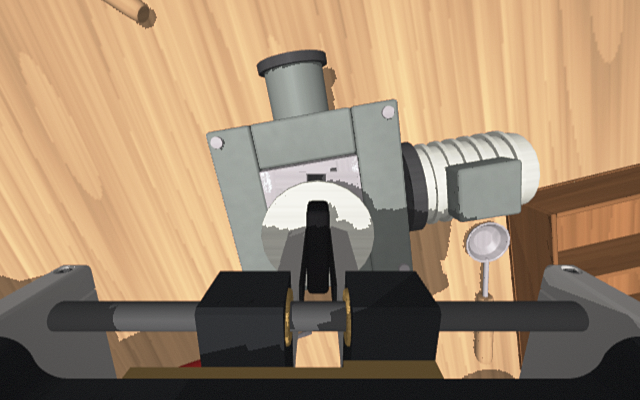

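```bash
python3 - <<'E'
import cv2
a=cv2.imread('pics/w3.png')
cv2.imwrite('pics/w3c.png',cv2.resize(a[130:230,250:390],None,fx=5.5,fy=5.5,interpolation=cv2.INTER_CUBIC))
E
```

```text
(no output)
```

View pics/w3c.png

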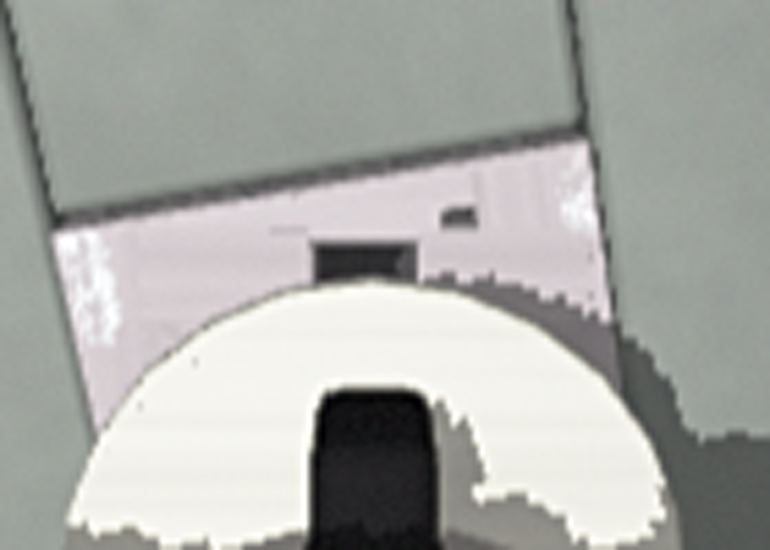

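```bash
python3 - <<'E'
from h import *
o=robot.get_obs();f=robot.grab_frame('wrist');T=wrist(o,f);print(o['time_s'],o['ee_pos'])
c=lambda u,v:((u+.5)/5.5-.5+250,(v+.5)/5.5-.5+130)
cf=ray(f,c(370,540),o['ee_pos'][2]-.0048,T)
R=o['tool_rot'][:2,:2]
g=lambda u,v,z:R.T@(ray(f,c(u,v),z,T)[:2]-o['ee_pos'][:2])
zf=o['ee_pos'][2]-.0048
print('flange top in tool',g(370,281,zf), g(68,525,zf),g(680,525,zf))
for z in(.076,.08,.085,.09):
  a,b=g(53,230,z),g(588,140,z)
  A=(a+b)/2; L=np.linalg.norm(a-b)
  n=(b-a)/L; n=np.array([-n[1],n[0]])
  if n[1]<0:n=-n
  print(z,'slotend',g(364.5,242,z),'w',np.linalg.norm(g(312,242,z)-g(417,242,z)),'neck L',L,'ctr',A+.043*n,'ang',np.degrees(np.arctan2(b[1]-a[1],b[0]-a[0])))
E
```

```text
7.1 [0.57003211 0.14151462 0.14066725]
flange top in tool [ 0.00056912 -0.0397146 ] [-0.03731677 -0.00859166] [ 0.03947876 -0.00852647]
0.076 slotend [-0.00026467 -0.0339919 ] w 0.01663233298510332 neck L 0.08521850344896777 ctr [-0.00033296 -0.00057474] ang -9.53401364094942
0.08 slotend [-0.00025271 -0.03469086] w 0.01635866972434612 neck L 0.08381634456051917 ctr [-0.00020269 -0.0011258 ] ang -9.534013640949421
0.085 slotend [-0.00023776 -0.03556455] w 0.016016590648399425 neck L 0.08206364594995848 ctr [-3.98530701e-05 -1.81461884e-03] ang -9.534013640949416
0.09 slotend [-0.00022281 -0.03643825] w 0.015674511572452848 neck L 0.0803109473393977 ctr [ 0.00012298 -0.00250344] ang -9.534013640949418
```

```bash
python3 -m crank '[-0.0008,0.0002,-0.003,-0.4,0,0,0,-0.003,0,0,0,0,0,0,0,0,0,0,0,0]'; python3 -m crank '[0,0,-0.001,0,0,0,0,-0.001,0,0,0,0,-0.001,0,0,0,0,0,0,0]';
```

```text
time_s: 7.55
ee_pos: [0.5682, 0.1424, 0.1332]
tool_rot: [[0.966, -0.26, -0.001], [-0.26, -0.966, -0.0], [-0.001, 0.0, -1.0]]
contact_force: [-0.2, 0.2, -1.0]
width: 0.0137
time_s: 7.95
ee_pos: [0.5683, 0.1424, 0.1303]
tool_rot: [[0.966, -0.26, -0.0], [-0.26, -0.966, -0.0], [-0.0, 0.0, -1.0]]
contact_force: [-0.3, -0.3, -1.6]
width: 0.0137
```

```bash
python3 - <<'E'
from h import *
o=robot.get_obs();f=robot.grab_frame('wrist');a=f['pixels'][:,:,::-1];cv2.imwrite('pics/w4.png',a);T=wrist(o,f);print(o['time_s'],o['ee_pos'],robot.get_obs()['ee_pos'])
np.savez('w4',T=T,K=f['K'],p=o['ee_pos'],R=o['tool_rot'])
cv2.imwrite('pics/w4c.png',cv2.resize(a[130:230,250:390],None,fx=5.5,fy=5.5,interpolation=cv2.INTER_CUBIC))
E
```

```text
7.95 [0.56830901 0.14242083 0.13025309] [0.56836409 0.14240146 0.13034542]
```

View pics/w4c.png

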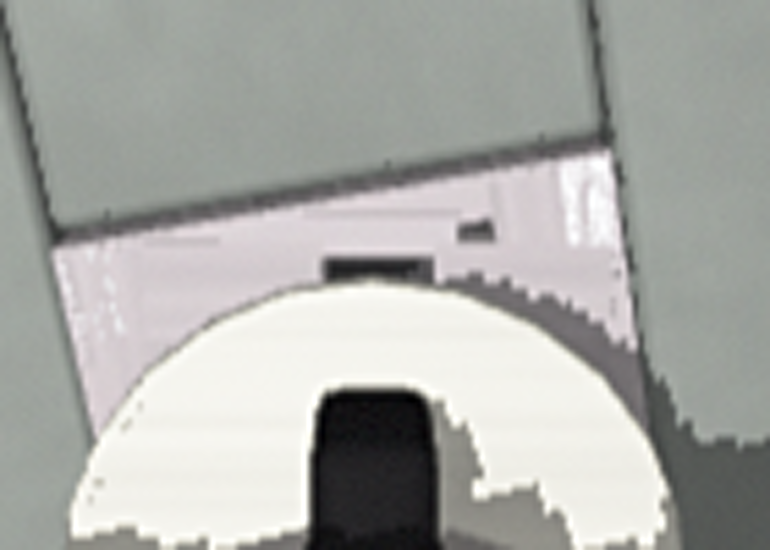

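```bash
python3 - <<'E'
from h import *
d=np.load('w4.npz');f={'K':d['K']};T=d['T'];p=d['p'];R=d['R'][:2,:2]
c=lambda u,v:((u+.5)/5.5-.5+250,(v+.5)/5.5-.5+130)
g=lambda u,v,z:R.T@(ray(f,c(u,v),z,T)[:2]-p[:2])
zf=p[2]-.0048
print('flange in tool',g(372,281,zf), g(68,525,zf),g(680,525,zf),'bar top end',g(376,390,p[2]+.0232))
for z in(.076,.08,.085,.09):
  a,b=g(53,247,z),g(611,150,z)
  A=(a+b)/2; L=np.linalg.norm(a-b)
  n=(b-a)/L; n=np.array([-n[1],n[0]])
  if n[1]<0:n=-n
  print(z,'slotend',g(378,258,z),'w',np.linalg.norm(g(323,258,z)-g(433,258,z)),'neck L',L,'ctr',A+.043*n,'ang',np.degrees(np.arctan2(b[1]-a[1],b[0]-a[0])))
E
```

```text
flange in tool [ 0.00080069 -0.03972287] [-0.03734206 -0.00856522] [ 0.03945038 -0.00856361] bar top end [ 0.00122455 -0.03384861]
0.076 slotend [ 0.00169636 -0.0333258 ] w 0.016722617477474645 neck L 0.08533980829411535 ctr [1.80631342e-03 1.99678512e-05] ang -9.888255091721316
0.08 slotend [ 0.00168202 -0.03406987] w 0.016435089500491724 neck L 0.08387247924302807 ctr [ 0.00191705 -0.00056909] ang -9.8882550917213
0.085 slotend [ 0.0016641  -0.03499996] w 0.016075679529262994 neck L 0.08203831792916913 ctr [ 0.00205547 -0.00130541] ang -9.888255091721293
0.09 slotend [ 0.00164618 -0.03593004] w 0.01571626955803438 neck L 0.08020415661531008 ctr [ 0.00219389 -0.00204173] ang -9.888255091721307
```

```bash
python3 -m crank '[0.0008,-0.0002,-0.002,0,0,0,0,-0.002,0,0,0,0,-0.002,0,0,0,0,-0.002,0,0,0,0,0,0,0]';python3 -m crank '[0,0,-0.0015,0,0,0,0,-0.0015,0,0,0,0,-0.0015,0,0,0,0,0,0,0]'
```

```text
time_s: 8.5
ee_pos: [0.5689, 0.1422, 0.1219]
tool_rot: [[0.966, -0.26, -0.001], [-0.26, -0.966, -0.0], [-0.001, 0.0, -1.0]]
contact_force: [-0.9, 0.2, -2.7]
width: 0.0136
time_s: 8.9
ee_pos: [0.569, 0.1422, 0.1177]
tool_rot: [[0.966, -0.26, -0.0], [-0.26, -0.966, -0.0], [-0.0, 0.0, -1.0]]
contact_force: [-0.7, 0.0, -1.3]
width: 0.0139
```

```bash
for i in 1; do python3 -m crank '[0,0,-0.0015,0,0,0,0,-0.0015,0,0,0,0,0,0,0]'; done; python3 -m crank '[0,0,-0.0015,0,0,0,0,-0.0015,0,0,0,0,0,0,0]'
```

```text
time_s: 9.2
ee_pos: [0.569, 0.1422, 0.1146]
tool_rot: [[0.966, -0.26, -0.001], [-0.26, -0.966, -0.0], [-0.0, 0.0, -1.0]]
contact_force: [0.5, -0.1, -1.2]
width: 0.0138
time_s: 9.5
ee_pos: [0.569, 0.1422, 0.1116]
tool_rot: [[0.966, -0.26, -0.0], [-0.26, -0.966, -0.0], [-0.0, 0.0, -1.0]]
contact_force: [0.4, 0.5, -0.8]
width: 0.0136
```

The foot is now below the lowest possible neck top and there is no contact force, so the lugs are entering the slots. I'll keep going down.

```bash
python3 -m crank '[0,0,-0.0015,0,0,0,0,-0.0015,0,0,0,0,-0.0015,0,0,0,0,0,0,0]'; python3 -m crank '[0,0,-0.0015,0,0,0,0,-0.0015,0,0,0,0,-0.0015,0,0,0,0,0,0,0]'
```

```text
time_s: 9.9
ee_pos: [0.569, 0.1422, 0.1071]
tool_rot: [[0.966, -0.26, -0.001], [-0.26, -0.966, -0.0], [-0.001, 0.0, -1.0]]
contact_force: [0.2, 0.0, -1.6]
width: 0.0137
time_s: 10.3
ee_pos: [0.569, 0.1422, 0.1026]
tool_rot: [[0.966, -0.26, -0.001], [-0.26, -0.966, -0.0], [-0.001, 0.0, -1.0]]
contact_force: [1.2, 0.3, -1.1]
width: 0.0139
```

```bash
python3 -m crank '[0,0,-0.0015,0,0,0,0,-0.0015,0,0,0,0,0,0,0]'; python3 -m crank '[0,0,-0.0015,0,0,0,0,-0.0015,0,0,0,0,0,0,0]'
```

```text
time_s: 10.6
ee_pos: [0.569, 0.1422, 0.0997]
tool_rot: [[0.966, -0.26, -0.0], [-0.26, -0.966, -0.0], [-0.0, 0.0, -1.0]]
contact_force: [0.1, 0.1, -2.3]
width: 0.014
time_s: 10.9
ee_pos: [0.569, 0.1422, 0.0967]
tool_rot: [[0.966, -0.26, -0.001], [-0.26, -0.966, -0.0], [-0.0, 0.0, -1.0]]
contact_force: [0.6, -0.1, -1.6]
width: 0.014
```

```bash
python3 -m crank '[0,0,-0.001,0,0,0,0,0,0,0]'; python3 -m crank '[0,0,-0.001,0,0,0,0,0,0,0]';python3 -m crank '[0,0,-0.001,0,0,0,0,0,0,0]'
```

```text
time_s: 11.1
ee_pos: [0.5693, 0.1422, 0.0962]
tool_rot: [[0.966, -0.26, 0.0], [-0.26, -0.966, -0.0], [0.0, -0.0, -1.0]]
contact_force: [-0.1, 0.0, 0.1]
width: 0.0137
time_s: 11.3
ee_pos: [0.5694, 0.1422, 0.0953]
tool_rot: [[0.966, -0.26, 0.0], [-0.26, -0.966, 0.0], [0.0, -0.0, -1.0]]
contact_force: [-0.9, -0.1, 2.2]
width: 0.0139
time_s: 11.5
ee_pos: [0.5694, 0.1422, 0.0943]
tool_rot: [[0.966, -0.26, 0.0], [-0.26, -0.966, 0.0], [0.0, -0.0, -1.0]]
contact_force: [-1.6, 0.0, 2.4]
width: 0.0138
```

```bash
python3 -m crank '[0,0,-0.001,0,0,0,0,0,0,0]'; python3 -m crank '[0,0,-0.001,0,0,0,0,0,0,0]';python3 -m crank '[0,0,-0.001,0,0,0,0,0,0,0]';python3 -m crank '[0,0,-0.001,0,0,0,0,0,0,0]'
```

```text
time_s: 11.7
ee_pos: [0.5695, 0.1422, 0.0933]
tool_rot: [[0.966, -0.26, 0.0], [-0.26, -0.966, 0.0], [0.0, -0.0, -1.0]]
contact_force: [-2.8, -0.7, 4.3]
width: 0.0136
time_s: 11.9
ee_pos: [0.5694, 0.1422, 0.0924]
tool_rot: [[0.966, -0.26, 0.0], [-0.26, -0.966, 0.0], [0.0, -0.0, -1.0]]
contact_force: [-2.8, -0.2, 5.8]
width: 0.0137
time_s: 12.1
ee_pos: [0.5695, 0.1422, 0.0916]
tool_rot: [[0.966, -0.26, 0.0], [-0.26, -0.966, 0.0], [0.0, -0.0, -1.0]]
contact_force: [-3.4, -0.9, 7.4]
width: 0.0141
time_s: 12.3
ee_pos: [0.5695, 0.1422, 0.0908]
tool_rot: [[0.966, -0.26, 0.0], [-0.26, -0.966, -0.0], [0.0, -0.0, -1.0]]
contact_force: [-2.9, 0.2, 8.6]
width: 0.0138
```

```bash
python3 -m crank '[-0.0005,0,-0.001,0,0,0,0,0,0,0]'; python3 -m crank '[-0.0003,0,-0.0007,0,0,0,0,0,0,0,0,0,0,0,0]'; python3 -c "
from bench import robot;o=robot.get_obs();print(o['ee_pos'],o['contact_force'],o['torque'])"
```

```text
time_s: 12.5
ee_pos: [0.5694, 0.1422, 0.0902]
tool_rot: [[0.966, -0.26, 0.001], [-0.26, -0.966, -0.0], [0.001, -0.0, -1.0]]
contact_force: [-2.7, 0.1, 10.0]
width: 0.0136
time_s: 12.8
ee_pos: [0.5694, 0.1423, 0.0898]
tool_rot: [[0.966, -0.26, 0.002], [-0.26, -0.966, 0.0], [0.002, -0.001, -1.0]]
contact_force: [-3.6, -0.4, 9.3]
width: 0.0137
[0.56940664 0.14226887 0.08982718] [-3.63066722 -0.4118351   9.32830723] [-0.15103043  0.71318962  0.00986481]
```

```bash
python3 -m crank '[0,0,-0.0008,0,0,0,0,0,0,0,0,0,0,0,0]'; python3 -m crank '[0,0,-0.0005,0,0,0,0,0,0,0,0,0,0,0,0]'; python3 -c "
from bench import robot;o=robot.get_obs();print(o['ee_pos'],o['contact_force'],o['torque'])"
```

```text
time_s: 13.1
ee_pos: [0.5694, 0.1423, 0.0892]
tool_rot: [[0.966, -0.26, 0.002], [-0.26, -0.966, 0.0], [0.002, -0.001, -1.0]]
contact_force: [-4.4, -0.7, 10.4]
width: 0.014
time_s: 13.4
ee_pos: [0.5694, 0.1423, 0.0888]
tool_rot: [[0.966, -0.26, 0.002], [-0.26, -0.966, -0.0], [0.002, -0.0, -1.0]]
contact_force: [-3.8, -0.9, 10.1]
width: 0.0137
[0.56940302 0.14225948 0.08879978] [-3.75185074 -0.87238353 10.12229562] [-0.14486166  0.9084218  -0.00456386]
```

```bash
python3 -m crank '[0,0,0,-1.5,0,0,0,0,-1.5,0,0,0,0,0,0]'; python3 -c "
from bench import robot;o=robot.get_obs();print(o['ee_pos'],o['contact_force'],o['torque'])"; python3 -m crank '[0,0,0,-1.5,0,0,0,0,-1.5,0,0,0,0,0,0]'; python3 -c "
from bench import robot;o=robot.get_obs();print(o['ee_pos'],o['contact_force'],o['torque'])"
```

```text
time_s: 13.7
ee_pos: [0.5699, 0.1422, 0.089]
tool_rot: [[0.951, -0.31, 0.003], [-0.31, -0.951, -0.0], [0.003, -0.001, -1.0]]
contact_force: [-3.0, 0.3, 11.0]
width: 0.0138
[0.56986117 0.1422469  0.08899776] [-3.04021092  0.31544547 10.95764462] [-0.16854707  0.69097332  0.07002332]
time_s: 14.0
ee_pos: [0.5701, 0.1422, 0.0891]
tool_rot: [[0.933, -0.36, 0.004], [-0.36, -0.933, 0.0], [0.003, -0.001, -1.0]]
contact_force: [-1.5, -1.3, 10.7]
width: 0.0139
[0.57012979 0.14223825 0.08910646] [-1.52027418 -1.28041898 10.72362383] [-0.1341593   0.58393977  0.00173119]
```

```bash
python3 -m crank '[-0.0004,0,0,-1.5,0,0,0,0,-1.5,0,0,0,0,0,0]'; python3 -c "
from bench import robot;o=robot.get_obs();print(o['ee_pos'],o['contact_force'],o['torque'])"; python3 -m crank '[0,0,0,-1.5,0,0,0,0,-1.5,0,0,0,0,0,0]'; python3 -c "
from bench import robot;o=robot.get_obs();print(o['ee_pos'],o['contact_force'],o['torque'])"
```

```text
time_s: 14.3
ee_pos: [0.5702, 0.1422, 0.0893]
tool_rot: [[0.913, -0.408, 0.005], [-0.408, -0.913, 0.0], [0.005, -0.002, -1.0]]
contact_force: [-0.9, -0.4, 10.6]
width: 0.0136
[0.57020908 0.14220067 0.08931953] [-0.92903745 -0.44928485 10.55215632] [-0.12370767  0.37081738  0.05535708]
time_s: 14.6
ee_pos: [0.5703, 0.1422, 0.0893]
tool_rot: [[0.89, -0.455, 0.005], [-0.455, -0.89, -0.0], [0.005, -0.002, -1.0]]
contact_force: [-0.8, -1.1, 9.7]
width: 0.0137
[0.57029942 0.14219436 0.08933773] [-0.81043354 -1.06741584  9.73589681] [-0.1893496   0.29499189  0.01424027]
```

```bash
python3 -m crank '[0,0,-0.0008,-2,0,0,0,0,-2,0,0,0,0,0,0]'; python3 -c "
from bench import robot;o=robot.get_obs();print(o['ee_pos'],o['contact_force'],o['torque'])"; python3 -m crank '[0,0,0,-2,0,0,0,0,-2,0,0,0,0,-2,0,0,0,0,0,0]'; python3 -c "
from bench import robot;o=robot.get_obs();print(o['ee_pos'],o['contact_force'],o['torque'])"
```

```text
time_s: 14.9
ee_pos: [0.5705, 0.1422, 0.0888]
tool_rot: [[0.856, -0.516, 0.006], [-0.516, -0.856, -0.0], [0.005, -0.003, -1.0]]
contact_force: [-1.5, -0.0, 11.4]
width: 0.0136
[0.57048537 0.14216868 0.08878162] [-1.47489121 -0.03829259 11.43882205] [-0.20442374  0.41060113  0.00526798]
time_s: 15.3
ee_pos: [0.5706, 0.1421, 0.0888]
tool_rot: [[0.798, -0.603, 0.006], [-0.603, -0.798, -0.0], [0.005, -0.004, -1.0]]
contact_force: [-0.4, -0.5, 11.2]
width: 0.0137
[0.57063545 0.14211549 0.08882937] [-0.36465397 -0.51824737 11.16265149] [-0.16220596  0.29651468  0.02303633]
```

```bash
python3 -m crank '[0,0,0,-3,0,0,0,0,-3,0,0,0,0,-3,0,0,0,0,-3,0,0,0,0,0,0]'; python3 -c "
from bench import robot;o=robot.get_obs();print(o['ee_pos'],o['contact_force'],o['torque'])"; python3 -m crank '[0,0,0,-3,0,0,0,0,-3,0,0,0,0,-3,0,0,0,0,-3,0,0,0,0,0,0]'; python3 -c "
from bench import robot;o=robot.get_obs();print(o['ee_pos'],o['contact_force'],o['torque'])"
```

```text
time_s: 15.8
ee_pos: [0.5708, 0.1421, 0.0889]
tool_rot: [[0.655, -0.756, 0.006], [-0.756, -0.655, -0.0], [0.004, -0.005, -1.0]]
contact_force: [-0.3, -0.5, 9.9]
width: 0.0136
[0.57075731 0.1420728  0.08889672] [-0.34028241 -0.48446878  9.87632184] [-0.24322647  0.24026463 -0.02424078]
time_s: 16.3
ee_pos: [0.5708, 0.142, 0.0889]
tool_rot: [[0.483, -0.875, 0.006], [-0.875, -0.483, -0.0], [0.003, -0.005, -1.0]]
contact_force: [-0.6, -1.8, 11.8]
width: 0.0134
[0.57079585 0.14203214 0.08890459] [-0.56988713 -1.80963282 11.78733907] [-0.29004799  0.21162685  0.01226854]
```

```bash
python3 -m crank '[0,0,0,-3,0,0,0,0,-3,0,0,0,0,-3,0,0,0,0,-3,0,0,0,0,0,0]'; python3 -c "
from bench import robot;o=robot.get_obs();print(o['ee_pos'],o['contact_force'],o['torque'])"; python3 -m crank '[0,0,0,-3,0,0,0,0,-3,0,0,0,0,-3,0,0,0,0,-2,0,0,0,0,0,0]'; python3 -c "
from bench import robot;o=robot.get_obs();print(o['ee_pos'],o['contact_force'],o['torque'])"
```

```text
time_s: 16.8
ee_pos: [0.5708, 0.142, 0.0889]
tool_rot: [[0.291, -0.957, 0.006], [-0.957, -0.291, -0.0], [0.002, -0.006, -1.0]]
contact_force: [-0.7, -1.3, 11.0]
width: 0.0138
[0.57082893 0.14198236 0.08890319] [-0.65971745 -1.31422147 10.95445359] [-0.28069267  0.27375758  0.03878838]
time_s: 17.3
ee_pos: [0.5708, 0.142, 0.0889]
tool_rot: [[0.103, -0.995, 0.006], [-0.995, -0.103, -0.0], [0.001, -0.006, -1.0]]
contact_force: [0.0, -0.8, 10.5]
width: 0.0137
[0.57083168 0.14196023 0.08890875] [ 0.04345688 -0.80059381 10.5337757 ] [-0.32895667  0.24562493  0.07420635]
```

```bash
python3 -m crank '[0,0,0,-2,0,0,0,0,-2,0,0,0,0,-1.5,0,0,0,0,0,0]'; python3 -c "
from bench import robot;o=robot.get_obs();print(o['ee_pos'],o['contact_force'],o['torque'])"; python3 -m crank '[0,0,0,-1.5,0,0,0,0,-1.5,0,0,0,0,0,0]'; python3 - <<'E'
from h import *
o=robot.get_obs();print(o['ee_pos'],o['contact_force'],o['torque'])
f=robot.grab_frame('wrist');a=f['pixels'][:,:,::-1];cv2.imwrite('pics/w5.png',a)
T=wrist(o,f);np.savez('w5',T=T,K=f['K'],p=o['ee_pos'],R=o['tool_rot'])
cv2.imwrite('pics/w5c.png',cv2.resize(a[110:270,210:410],None,fx=4,fy=3.75 if 0 else 3.7,interpolation=cv2.INTER_CUBIC))
E
```

```text
time_s: 17.7
ee_pos: [0.5708, 0.142, 0.0889]
tool_rot: [[0.007, -1.0, 0.006], [-1.0, -0.007, -0.0], [0.001, -0.006, -1.0]]
contact_force: [0.3, -0.6, 11.1]
width: 0.0138
[0.57081015 0.14195403 0.08890163] [ 0.25609523 -0.61244954 11.05837693] [-0.29653294  0.22763945  0.0097969 ]
time_s: 18.0
ee_pos: [0.5708, 0.1419, 0.0889]
tool_rot: [[-0.045, -0.999, 0.006], [-0.999, 0.045, -0.0], [0.0, -0.006, -1.0]]
contact_force: [0.0, -0.9, 11.1]
width: 0.0137
[0.5708345  0.1419454  0.08892852] [ 1.83812056e-04 -8.99632221e-01  1.11180470e+01] [-0.30243554  0.25647108  0.01257639]
```

View pics/w5.png

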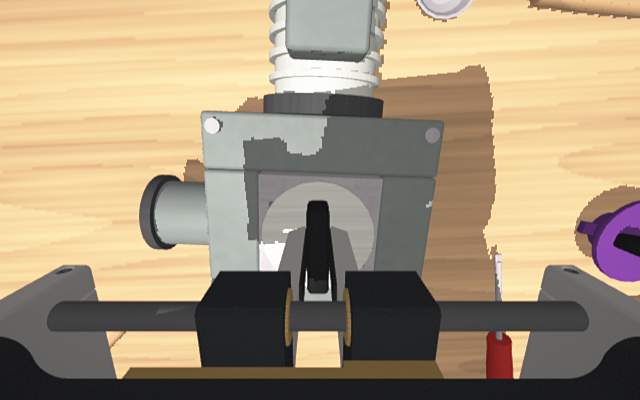

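View pics/w5c.png

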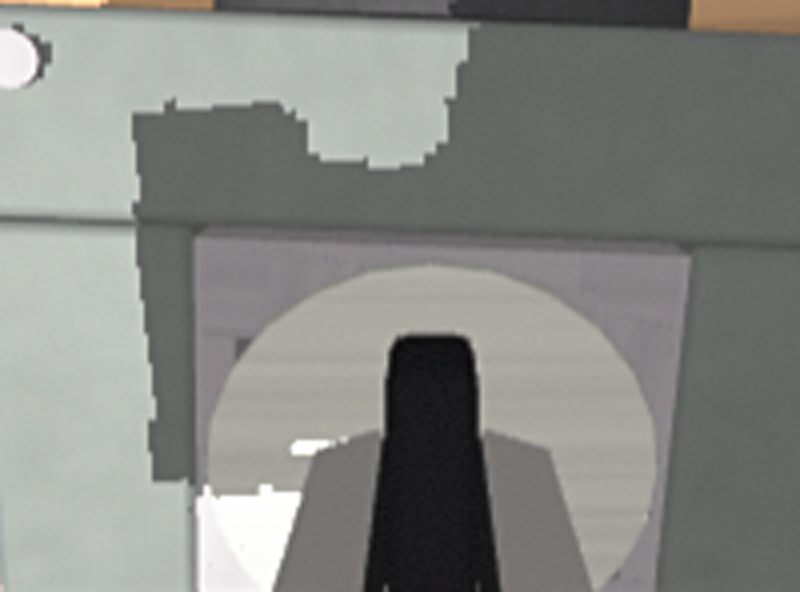

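Force and moment stay low. The picture shows the neck edges about 2.3° off the jaw direction, so the bar is roughly 2.4° short of the lock line, inside the notch window. I'll turn 1° more, then let the spring lift the cap while I still hold it.

```bash
python3 -m crank '[0,0,0,-1,0,0,0,0,0,0]'; python3 -c "
from bench import robot;o=robot.get_obs();print(o['ee_pos'],o['contact_force'],o['torque'])"; python3 -m crank '[0,0,0.001,0,0,0,0,0.001,0,0,0,0,0,0,0]';python3 -m crank '[0,0,0.001,0,0,0,0,0.001,0,0,0,0,0,0,0]'
```

```text
time_s: 18.25
ee_pos: [0.5708, 0.1419, 0.0889]
tool_rot: [[-0.062, -0.998, 0.006], [-0.998, 0.062, -0.001], [0.0, -0.006, -1.0]]
contact_force: [0.3, -2.0, 11.3]
width: 0.0135
[0.570816   0.14191729 0.08890165] [ 0.3123408  -2.00389635 11.34698737] [-0.28372647  0.26116551  0.03457476]
time_s: 18.55
ee_pos: [0.5707, 0.1419, 0.0906]
tool_rot: [[-0.062, -0.998, 0.006], [-0.998, 0.062, -0.0], [0.0, -0.006, -1.0]]
contact_force: [0.2, -1.0, 8.4]
width: 0.0142
time_s: 18.85
ee_pos: [0.5707, 0.1419, 0.0921]
tool_rot: [[-0.062, -0.998, 0.007], [-0.998, 0.062, -0.0], [0.0, -0.007, -1.0]]
contact_force: [1.6, -0.3, 6.4]
width: 0.0137
```

```bash
python3 -m crank '[0,0,0.001,0,0,0,0,0,0,0]';python3 -m crank '[0,0,0.001,0,0,0,0,0,0,0]';python3 -m crank '[0,0,0.0007,0,0,0,0,0,0,0,0,0,0,0,0]'
```

```text
time_s: 19.05
ee_pos: [0.5706, 0.1419, 0.0929]
tool_rot: [[-0.062, -0.998, 0.006], [-0.998, 0.062, -0.0], [-0.0, -0.006, -1.0]]
contact_force: [2.1, -1.7, 5.4]
width: 0.0139
time_s: 19.25
ee_pos: [0.5694, 0.1422, 0.0931]
tool_rot: [[-0.062, -0.998, 0.004], [-0.998, 0.062, 0.0], [-0.0, -0.003, -1.0]]
contact_force: [2.8, -0.0, 4.8]
width: 0.0141
time_s: 19.55
ee_pos: [0.5683, 0.1423, 0.093]
tool_rot: [[-0.062, -0.998, 0.001], [-0.998, 0.062, 0.0], [-0.0, -0.001, -1.0]]
contact_force: [2.9, 0.1, 4.3]
width: 0.0136
```

```bash
python3 -m crank '[0.0008,0,0.0008,0,0,0,0,0,0,0]';python3 -m crank '[0,0,0.0008,0,0,0,0,0,0,0]';python3 -m crank '[0,0,0.0008,0,0,0,0,0,0,0]'; python3 -c "
from bench import robot;o=robot.get_obs();print(o['ee_pos'],o['contact_force'],o['torque'])"
```

```text
time_s: 19.75
ee_pos: [0.5683, 0.1423, 0.0934]
tool_rot: [[-0.062, -0.998, -0.001], [-0.998, 0.062, 0.0], [0.0, 0.001, -1.0]]
contact_force: [0.5, 0.4, 4.9]
width: 0.0138
time_s: 19.95
ee_pos: [0.5683, 0.1423, 0.094]
tool_rot: [[-0.062, -0.998, -0.001], [-0.998, 0.062, 0.0], [0.0, 0.001, -1.0]]
contact_force: [1.8, 0.6, 3.4]
width: 0.0139
time_s: 20.15
ee_pos: [0.5682, 0.1423, 0.0941]
tool_rot: [[-0.062, -0.998, -0.001], [-0.998, 0.062, 0.0], [-0.0, 0.001, -1.0]]
contact_force: [4.1, 0.9, -4.9]
width: 0.0135
[0.56824239 0.14226555 0.09407208] [ 4.08118449  0.90998949 -4.94792   ] [ 0.15526316 -0.71941258 -0.00565467]
```

```bash
python3 -m crank '[0.0006,0,-0.0006,0,0,0,0,0,0,0]'; python3 -m crank '[0,0,0,0,20,0,0,0,0,30,0,0,0,0,40,0,0,0,0,40,0,0,0,0,40,0,0,0,0,40]'; python3 -c "
from bench import robot;o=robot.get_obs();print(o['ee_pos'],o['contact_force'],o['torque'])"
```

```text
time_s: 20.35
ee_pos: [0.5684, 0.1423, 0.094]
tool_rot: [[-0.062, -0.998, -0.003], [-0.998, 0.062, -0.0], [0.0, 0.003, -1.0]]
contact_force: [-0.2, 0.2, -0.7]
width: 0.014
time_s: 20.95
ee_pos: [0.5694, 0.1422, 0.0947]
tool_rot: [[-0.062, -0.998, 0.0], [-0.998, 0.062, 0.0], [-0.0, -0.0, -1.0]]
contact_force: [0.1, 0.7, 0.5]
width: 0.0377
[0.56942225 0.14219085 0.09470797] [0.10880619 0.67425486 0.52498522] [-0.00654115  0.18866963  0.0315592 ]
```

```bash
python3 -m crank '[0,0,0.01,0,40,0,0,0.03,0,40,0,0,0.04,0,40,0,0,0.03,0,40,-0.04,0,0,0,40,-0.04,0,0,0,40,-0.02,0,0,0,40,0,0,0,0,40,0,0,0,0,40,0,0,0,0,40]'; python3 - <<'E'
from h import *
o=robot.get_obs();print(o['ee_pos'],o['contact_force'],o['torque'])
f=robot.grab_frame('wrist');a=f['pixels'][:,:,::-1];cv2.imwrite('pics/w6.png',a)
T=wrist(o,f);np.savez('w6',T=T,K=f['K'],p=o['ee_pos'],R=o['tool_rot'])
f=robot.grab_frame('scene');cv2.imwrite('pics/s6.png',f['pixels'][:,:,::-1])
E
```

```text
time_s: 21.95
ee_pos: [0.4705, 0.1421, 0.2052]
tool_rot: [[-0.062, -0.998, 0.001], [-0.998, 0.062, 0.0], [-0.0, -0.001, -1.0]]
contact_force: [0.3, -0.1, -0.4]
width: 0.0374
[0.47052794 0.14209146 0.2052266 ] [ 0.29805613 -0.12309037 -0.4436242 ] [-0.00577347  0.14507346 -0.00459078]
```

View pics/w6.png

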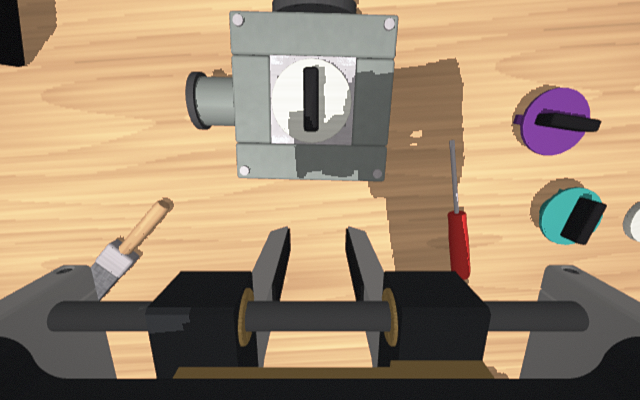

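View pics/s6.png

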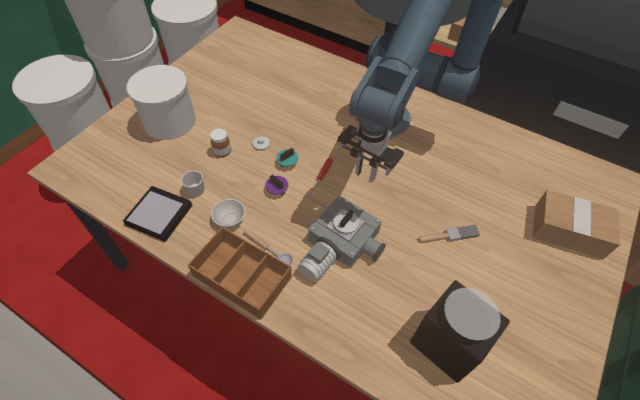

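The cap sits on the port at about (312,98) with its bar parallel to the neck's side edges. The gripper is clear and the bystanders are where they were, so I'm handing the job in.

```bash
python3 -c "
from bench import robot
print(robot.sign_off(), robot.get_obs()['time_s'])"
```

```text
the job is handed in; nothing more can be done
the job is handed in; nothing more can be done
```

The cap is back on the clean-out port, locked and released, and I handed the job in with about 22 s on the clock. I gripped it by the bar, lowered the lugs through the slots with no measurable contact, and pressed to about 13 N. I turned it about 78.5° clockwise, then let the spring lift it while still holding it.

**Checks:**
- **Locking:** The cap rose about 5.2 mm. At that height it resisted a gentle upward pull of about 3 N net, so the lugs are in the notches.
- **Forces:** Vertical force readings stayed under about 13 N, and the turn showed almost no moment (under 0.1 N m). I stopped about 1.5° short of the lock line, judging by the camera, and never felt the end stop.
- **Final pictures:** The bar lies along the housing's x axis. The gripper is clear, and the bystanders look unmoved.

**Did not agree or not measured:**
- **Position readings:** The top and wrist cameras placed the port about 1–3 mm apart, so I lined the cap up from what the wrist camera saw.
- **Side force:** While pressing, there was a side force of up to about 4 N and a drift of about 2 mm in x. It went away when I released the cap.
- **Flange gap:** I inferred the final gap above the neck from how far the cap rose, and did not measure it in a picture.

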